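# Unstack the parts cases into their trays

### The job

Take the stack of four parts cases apart and put each case into the tray of its own colour, lying flat inside the rim with its lid up. Keep the cases level and set them down rather than letting them fall, and leave the scanner and the stapler where they are.

Things in the scene. Friction and masses are not known exactly. Their poses are not given: they have to be found in the camera images.
- case_green: long closed parts case 164 long (its x) x 62 wide (its y) x 36 mm high, white with a green lid, 0.21-0.42 kg; origin at the centre of its underside, z up. Stands on the desk as the bottom of the stack.
- case_blue: closed parts case 74 long (its x) x 54 wide (its y) x 40 mm high, white with a blue lid, 0.10-0.20 kg; origin at the centre of its underside, z up. Starts lying on one half of the green case, lengthwise along it.
- case_yellow: closed parts case 74 long (its x) x 54 wide (its y) x 40 mm high, white with a yellow lid, 0.10-0.20 kg; origin at the centre of its underside, z up. Starts lying on the other half of the green case, about 8 mm from the blue one end to end.
- case_red: closed parts case 74 long (its x) x 54 wide (its y) x 40 mm high, white with a red lid, 0.10-0.20 kg; origin at the centre of its underside, z up. Starts on top, bridging the blue and the yellow case, so that their outer ends show; the stack is 116 mm high.
- tray_green: tray fixed to the desk, green floor inside a grey rim, for the green case: inside 184 (x) x 82 (y) mm, floor top 3 mm and rim top 9 mm above the desk, rim 4 mm thick; origin at the centre of its underside on the desk, x along its length, z up. It may be in any of the five areas across the desk.
- tray_blue: tray fixed to the desk, blue floor inside a grey rim, for the blue case: inside 94 (x) x 74 (y) mm, floor top 3 mm and rim top 9 mm above the desk, rim 4 mm thick; origin at the centre of its underside on the desk, x along its length, z up. It may be in any of the five areas across the desk.
- tray_yellow: tray fixed to the desk, yellow floor inside a grey rim, for the yellow case: inside 94 (x) x 74 (y) mm, floor top 3 mm and rim top 9 mm above the desk, rim 4 mm thick; origin at the centre of its underside on the desk, x along its length, z up. It may be in any of the five areas across the desk.
- tray_red: tray fixed to the desk, red floor inside a grey rim, for the red case: inside 94 (x) x 74 (y) mm, floor top 3 mm and rim top 9 mm above the desk, rim 4 mm thick; origin at the centre of its underside on the desk, x along its length, z up. It may be in any of the five areas across the desk.
- scanner: bystander: white, black and grey hand-held code scanner lying on its side, about 135 x 160 mm and 46 mm high, loose, on the far left of the desk; origin near its middle, on the desk
- stapler: bystander: grey and black stapler 135 x 36 mm, about 55 mm high, loose, on the far right of the desk; origin at the centre of its underside
Things that resemble listed ones, but are neither listed nor needed, are in the scene too. Of the things that look like the tray_green, the largest one is meant. Leave any pink look-alike of the case_green alone.

How it is judged:
By the outcome, as a careful person would: the job done as asked, in the order asked, and still so for the second after the job is handed in, with the robot touching nothing.
It also fails if it takes over 120 s, if anything falls off the work surface, if the arm or the gripper's body presses on something with over 40 N, if the wrist force passes 120 N, or if a joint passes its speed limit or range.

### The arm

A 6-joint arm with a two-finger parallel gripper is mounted at the origin on the work surface. World frame = base frame: x ahead of the robot, y to its left, z up, the work surface at z = 0. Lengths are in mm, angles in degrees, forces in N, time in s.
With the tool pointing down it reaches from about 350 to 850 mm from the base axis. Payload 8.1 kg.
Tool frame: the origin (TCP) lies between the finger pads; the fingertips stand 22 mm ahead of it and the grasp point (between the pads) lies 3 mm ahead of it; z points along the fingers, y is the line along which they close (so a half turn about z gives the same grasp; the last joint's range is limited). The gripper opens to 85 mm and grips with 20 to 120 N. Pads are 22 mm wide; open, the fingers measure 114 mm over their backs; the gripper's body (76 mm by 85 mm) begins 54 mm behind the grasp point. The pads swing forward as they close: fully open they stand 13 mm farther back than shut.
Start: joints at [-68.09, 7.471, 85.268, -0, 87.261, -4.893], TCP at [270.574, -535.533, 253.292] pointing down, gripper open.
Joint ranges: [-169.43, 169.43], [-51.17, 129.36], [1.28, 143.12], [-76.62, 256.62], [0, 156.53], [-152.29, 152.29]. Speed limits (degrees/s): [136.94, 136.94, 159.86, 180, 180, 180].

### API

Orientations are given as [roll, pitch, yaw] about the fixed x, y, z axes, in that order (R = Rz(yaw) Ry(pitch) Rx(roll)).
In Python, from bench import r, vision gives the robot as it stands.
- The arm moves only by the tool step_arm, never from a script. Its argument "targets" is a list that holds one entry, the list of rows, each a list of 6 numbers: the shift along the world's x, y, z in mm, then the turn, a rotation vector about the world's x, y, z in rad. In form: [[[x, y, z, rx, ry, rz], ...]]. A call has 1 to 12 rows; each row is the pose to reach, as a shift and turn from the pose commanded when the call began; what a row does not reach only later rows make up. A row lasts 1/12 s, in which the tool goes at most 41.7 mm and 7.16 degrees, less where a joint would pass 70% of its speed; a pose out of reach is approached as far as the arm can. A call with a gripper value outside its range is refused whole. "fingers" is the gripper's target within -1 to 1 (shut at 1, half-way at 0, fully open at -1), set as the call begins (left out, the last holds). The fingers move at their own pace and stop on an object; "newtons" is the grip in N (left out, the last holds). Time passes only in rows, so rows that repeat a pose let the fingers close. It gives the time, the measured TCP pose, the force, the opening and the grip force at its end, in the units of the state.
- r.sense(): the state, without advancing time (a new reading comes with each control period).
- vision.snapshot(name): name is "scene" or "top" or "wrist"; returns a dict with "img" (400x640x3 uint8, blue, green, red), "mtx" (3x3 intrinsics, pixels), "D" ([k1, k2, p1, p2, k3] as OpenCV has them; the pictures are not rectified), "eye" and "attitude" of the camera in the world. Camera axes: x right, y up, looking along -z (the intrinsics and any distortion apply to the point x, -y, -z); pixel columns grow to the right and rows downward; lengths in mm; the calibration is good to about 2 mm. A picture is of the moment at which its call begins. There is no depth.
- r.hand_in(): hands the job in; it is judged then, once.
The state is a dict: "time": time; "joint_pos": joint angles; "qd": joint speeds; "joint_efforts": joint torques, N m; "tool_pos": TCP position; "tcp_rot": TCP orientation; "ft_force": force on the tool from outside, world axes, zero at the start; "wrist_torque": the same for the moment, N m; "finger_gap": finger opening in mm; "grip_force": force on a finger pad.
Only numpy, scipy, OpenCV 4.12 (cv2) and the standard library are available. Lean on these libraries where they do the work, as an engineer would, in place of code of your own. Each camera call takes 0.05 s, during which the arm holds its last target. There are 200 camera calls.

## Working session

There is one attempt and no reset: what is moved stays moved. The work goes in short steps, Python scripts to look and compute and a tool call to move; the robot and the scene stay as the last step left them, time stands still between calls to the robot, and variables do not carry over. Pictures are saved under pics/ and viewed, at most 14 in all, crops included, and the job is handed in when it is done.

Besides the shell and the picture viewer there is one more tool, called by a JSON object that holds its "api" and its "payload", one argument or row to a line. step_arm: Moves the arm, as the interface text tells. Its arguments: {"type":"object","properties":{"targets":{"type":"array"},"fingers":{"type":"number"},"newtons":{"type":"number"}},"required":["targets"]}

```bash
mkdir -p pics; ls; cat > h.py <<'E'
import numpy as np, cv2, json
from bench import r, vision
from scipy.spatial.transform import Rotation as R
def snap(n,f):
    s=vision.snapshot(n); cv2.imwrite(f'pics/{f}.png',s['img']); return s
def rot(s):
    a=np.array(s['attitude'],float)
    return a if a.shape==(3,3) else R.from_euler('xyz',a,degrees=True).as_matrix()
def ray(s,px,z):
    p=cv2.undistortPoints(np.array(px,float).reshape(-1,1,2),np.array(s['mtx']),np.array(s['D'])).reshape(-1,2)
    d=np.c_[p[:,0],-p[:,1],-np.ones(len(p))]@rot(s).T
    e=np.array(s['eye'],float)
    return e+d*((z-e[2])/d[:,2])[:,None]
E
python3 - <<'E'
from h import *
for n in('top','scene'):
    s=snap(n,n+'0'); print(s['eye'],s['attitude'],s['mtx'],s['D'])
print(r.sense())
E
```

```text
pics
[ 436.92787679   59.12095806 1754.75137777] [ 3.60774711e+00 -7.98611942e-03 -8.94505491e+01] [[518.8426256    0.         303.53640212]
 [  0.         518.8426256  192.68225137]
 [  0.           0.           1.        ]] [-0.14861822  0.          0.          0.          0.        ]
[ 963.25423248 -378.743958    963.79787787] [34.7616186  -0.98609035 47.79157141] [[396.19697737   0.         322.19360405]
 [  0.         396.19697737 201.84083492]
 [  0.           0.           1.        ]] [-0.04092022  0.          0.          0.          0.        ]
{'time': 0.1, 'joint_pos': array([-6.80911250e+01,  7.51100350e+00,  8.53241070e+01,  4.37742340e-04,
        8.72629331e+01, -4.89341025e+00]), 'qd': array([-0.00605822, -0.06767192, -0.21510859,  0.02092628, -0.00962562,
       -0.03227901]), 'joint_efforts': array([ 1.27614345e-03, -5.70952713e+01, -5.01943803e+01, -1.38026344e-04,
        8.05507618e-03, -2.56146319e-05]), 'tool_pos': array([ 270.38982208, -535.09081912,  252.3367657 ]), 'tcp_rot': array([-1.79902351e+02, -8.79895927e-03,  2.68022565e+01]), 'ft_force': array([0.21691692, 1.00288329, 0.82148947]), 'wrist_torque': array([-0.01312125,  0.0081346 ,  0.00072118]), 'grip_force': 0.0, 'finger_gap': 85.47432437493735}
```

View pics/top0.png

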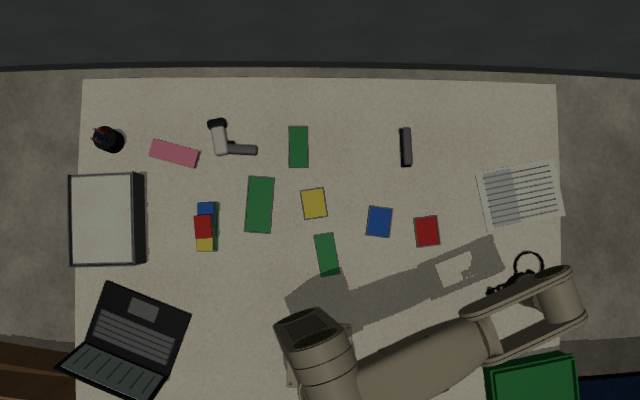

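View pics/scene0.png

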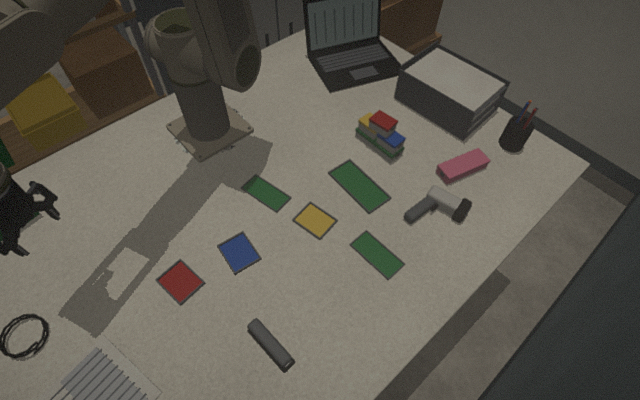

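The top view shows the stack at (205,227), with red on blue (206,209) and yellow (205,244). Possible mix-ups:
- **Green tray:** there are green plates at (259,205), (298,147) and (326,254), plus a green bin off the desk at (532,380). The largest plate, (259,205), is the tray I want.
- **Green case:** the pink look-alike is at (174,152). The real one is under the stack.
- **Other trays:** yellow (314,203), blue (379,221), red (427,231).

```bash
cat >> h.py <<'E'
HUE=dict(green=(45,80),blue=(100,125),yellow=(18,35),red=(-8,8))
def mask(img,c,smin=110,vmin=40):
    h=cv2.cvtColor(img,cv2.COLOR_BGR2HSV).astype(int); H=h[...,0]; lo,hi=HUE[c]
    H=np.where(H>hi+60,H-180,H) if lo<0 else H
    return ((H>=lo)&(H<=hi)&(h[...,1]>smin)&(h[...,2]>vmin)).astype(np.uint8)
def blobs(s,c,z,amin=60,box=None,**k):
    m=mask(s['img'],c,**k)
    if box: q=np.zeros_like(m); x0,y0,x1,y1=box; q[y0:y1,x0:x1]=1; m*=q
    out=[]
    for k in cv2.findContours(m,cv2.RETR_EXTERNAL,cv2.CHAIN_APPROX_NONE)[0]:
        if cv2.contourArea(k)<amin: continue
        w=ray(s,k.reshape(-1,2),z)[:,:2].astype(np.float32)
        b=cv2.boxPoints(cv2.minAreaRect(w)); e1=b[1]-b[0]; e2=b[2]-b[1]
        L,W=sorted([np.linalg.norm(e1),np.linalg.norm(e2)],reverse=True)
        e=e1 if np.linalg.norm(e1)>np.linalg.norm(e2) else e2
        out.append((c,k.reshape(-1,2).mean(0).round(),b.mean(0).round(1),round(float(L),1),round(float(W),1),round(float(np.degrees(np.arctan2(e[1],e[0]))%180),1)))
    return out
E
python3 - <<'E'
from h import *
s=vision.snapshot('top')
for c in HUE:
    for z in (3,):
        for b in blobs(s,c,z): print(*b)
print('stack')
for c,z in(('red',116),('blue',76),('yellow',76)):
    for b in blobs(s,c,z,30,(180,190,230,265)): print(*b)
cv2.imwrite('pics/crop.png',cv2.resize(s['img'][160:270,180:340],None,fx=4,fy=4,interpolation=2))
E
```

```text
green [537. 376.] [-119.2 -757.5] 324.1 173.5 98.7
green [326. 254.] [340.8 -19.3] 136.4 59.9 10.4
green [259. 205.] [506.8 210.5] 182.8 80.4 176.3
green [298. 146.] [705.   82.1] 134.2 58.1 0.5
blue [379. 221.] [ 452.6 -196. ] 94.3 73.0 172.9
blue [207. 211.] [473.5 392. ] 71.6 51.5 1.1
yellow [205. 244.] [371.8 393.6] 58.2 43.9 90.9
yellow [313. 203.] [512.4  26.3] 93.9 74.9 9.4
red [427. 231.] [ 421.3 -359.5] 94.8 74.2 7.3
red [203. 226.] [430.3 401.1] 77.2 58.6 6.3
stack
red [203. 226.] [430.7 379. ] 72.2 54.8 6.3
blue [207. 211.] [471.9 378.1] 68.6 49.4 1.1
yellow [205. 244.] [374.5 379.7] 55.8 42.1 90.9
```

View pics/crop.png

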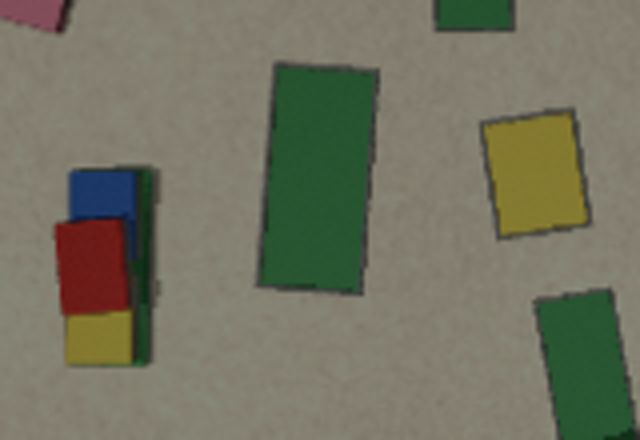

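The stack is at about (430,379), and the green tray at (507,210) matches 184x82, so that choice holds. Moving over the stack for a closer wrist view.

{"api": "step_arm", "payload": {
  "targets": [
    [[30,25,10,0,0,0],[60,60,20,0,0,0],[80,95,30,0,0,-0.05],[100,132,40,0,0,-0.1],[115,170,47,0,0,-0.15],[130,208,47,0,0,-0.2],[140,246,47,0,0,-0.25],[150,284,47,0,0,-0.3],[155,322,47,0,0,-0.358],[160,360,47,0,0,-0.358],[160,398,47,0,0,-0.358],[160,436,47,0,0,-0.358]]
  ],
  "fingers": -1,
  "newtons": 40
}}

```text
time: 1.15
tool_pos: [430.2, -97.6, 300.0]
tcp_rot: [-180.0, 0.0, 6.3]
ft_force: [0.5, 0.4, 0.8]
finger_gap: 85.3
grip_force: 0.0
```

{"api": "step_arm", "payload": {
  "targets": [
    [[0,38,0,0,0,0],[0,76,0,0,0,0],[0,114,0,0,0,0],[0,152,0,0,0,0],[0,190,0,0,0,0],[0,228,0,0,0,0],[0,266,0,0,0,0],[0,304,0,0,0,0],[0,342,0,0,0,0],[0,380,0,0,0,0],[0,418,0,0,0,0],[0,450,0,0,0,0]]
  ]
}}

```text
time: 2.15
tool_pos: [429.8, 353.0, 299.8]
tcp_rot: [-180.0, 0.0, 6.3]
ft_force: [0.1, -0.1, -0.5]
finger_gap: 85.4
grip_force: 0.0
```

{"api": "step_arm", "payload": {
  "targets": [
    [[0,15,0,0,0,0],[0,28,0,0,0,0],[0,28,0,0,0,0],[0,28,0,0,0,0]]
  ]
}}

```text
time: 2.48
tool_pos: [430.5, 378.3, 299.9]
tcp_rot: [180.0, 0.0, 6.3]
ft_force: [-0.1, -0.0, 0.5]
finger_gap: 85.6
grip_force: 0.0
```

```bash
python3 - <<'E'
from h import *
print({k:v for k,v in r.sense().items() if k in('tool_pos','tcp_rot','joint_pos','time')})
s=snap('wrist','w1'); print(s['eye'],s['attitude'])
for c,z in(('red',116),('blue',76),('yellow',76),('green',36)):
    for b in blobs(s,c,z,400): print(*b)
E
```

```text
{'time': 2.4833, 'joint_pos': array([ 3.61945115e+01,  2.49354927e+00,  8.57063992e+01, -2.35427871e-02,
        9.18591253e+01,  1.19866436e+02]), 'tool_pos': array([430.46655551, 378.25965591, 299.86432923]), 'tcp_rot': array([1.79950177e+02, 3.95099119e-02, 6.32730668e+00])}
[505.94649303 386.199198   419.37925459] [-1.70677019e+01 -7.03060997e-02 -8.36610933e+01]
red [325. 181.] [433.5 375.9] 72.0 52.8 6.3
blue [330. 128.] [488.5 375.6] 51.7 42.5 91.0
yellow [317. 223.] [372.6 376.7] 54.0 39.5 88.5
yellow [572. 137.] [512.2  83.6] 79.2 60.2 9.5
green [561. 245.] [354.6   7.6] 123.5 52.2 10.9
green [452. 122.] [507.7 218.9] 168.5 73.3 176.2
green [571.  20.] [652.7  98.8] 53.8 50.2 91.1
```

View pics/w1.png

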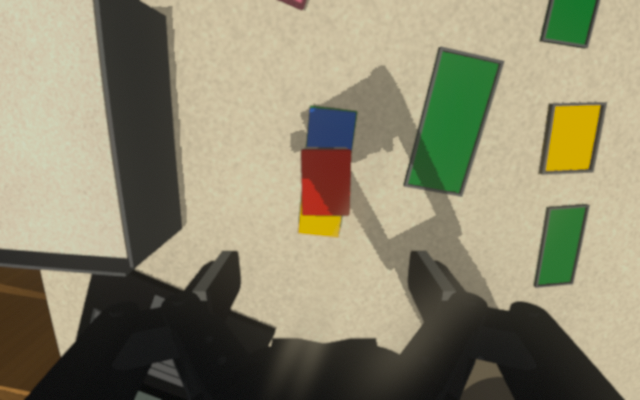

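The wrist view shows red at (325,181) on top, blue at (330,128) and yellow at (317,223), with clear desk on both sides for the fingers. Red is at about (432,377), yaw 6.3, so I'm going down to grasp it.

{"api": "step_arm", "payload": {
  "targets": [
    [[2,-1,-25,0,0,0],[2,-1,-55,0,0,0],[2,-1,-85,0,0,0],[2,-1,-115,0,0,0],[2,-1,-140,0,0,0],[2,-1,-160,0,0,0],[2,-1,-175,0,0,0],[2,-1,-187,0,0,0],[2,-1,-195,0,0,0],[2,-1,-195,0,0,0],[2,-1,-195,0,0,0]]
  ]
}}

```text
time: 3.45
tool_pos: [432.9, 377.2, 105.8]
tcp_rot: [-180.0, -0.0, 6.3]
ft_force: [-0.2, 0.6, 0.3]
finger_gap: 85.0
grip_force: 0.0
```

{"api": "step_arm", "payload": {
  "targets": [
    [[0,0,0,0,0,0],[0,0,0,0,0,0],[0,0,0,0,0,0],[0,0,0,0,0,0],[0,0,0,0,0,0],[0,0,0,0,0,0],[0,0,0,0,0,0],[0,0,0,0,0,0],[0,0,0,0,0,0],[0,0,0,0,0,0],[0,0,0,0,0,0],[0,0,0,0,0,0]]
  ],
  "fingers": 1,
  "newtons": 30
}}

```text
time: 4.45
tool_pos: [433.4, 378.0, 106.7]
tcp_rot: [-179.9, -0.1, 6.3]
ft_force: [-0.2, -0.2, 6.8]
finger_gap: 53.2
grip_force: 32.9
```

Gap 53 and grip 33 N, so red is held. Lifting gently, then checking.

{"api": "step_arm", "payload": {
  "targets": [
    [[0,0,3,0,0,0],[0,0,8,0,0,0],[0,0,15,0,0,0],[0,0,25,0,0,0],[0,0,40,0,0,0],[0,0,55,0,0,0],[0,0,70,0,0,0],[0,0,80,0,0,0],[0,0,87,0,0,0],[0,0,90,0,0,0],[0,0,90,0,0,0]]
  ]
}}

```text
time: 5.37
tool_pos: [432.9, 377.7, 196.1]
tcp_rot: [-180.0, -0.1, 6.3]
ft_force: [0.4, -0.6, -1.3]
finger_gap: 53.5
grip_force: 32.0
```

```bash
python3 - <<'E'
from h import *
w=snap('wrist','w2')['img']; s=vision.snapshot('scene')['img'][60:180,320:480]
o=np.zeros((600,640,3),np.uint8);o[:400]=w;o[400:600,:267]=cv2.resize(s,(267,200));cv2.imwrite('pics/w2c.png',o)
E
```

```text
(no output)
```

View pics/w2c.png

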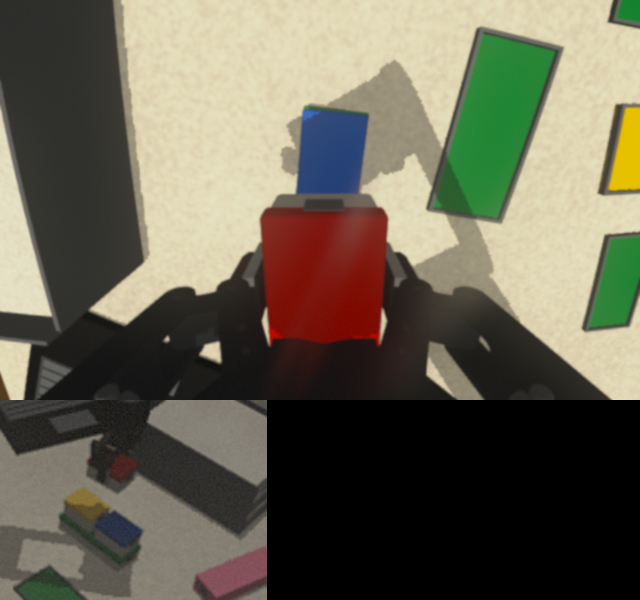

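Red is held level at (325,270), and blue and yellow stayed in place. Carrying it to the red tray.

{"api": "step_arm", "payload": {
  "targets": [
    [[0,-6,0,0,0,0],[0,-18,0,0,0,0],[0,-36,0,0,0,0],[0,-60,0,0,0,0],[0,-90,0,0,0,0],[0,-122,0,0,0,0],[0,-156,0,0,0,0],[0,-190,0,0,0,0],[0,-224,0,0,0,0],[0,-258,0,0,0,0],[0,-292,0,0,0,0],[0,-326,0,0,0,0]]
  ]
}}

```text
time: 6.47
tool_pos: [431.4, 49.2, 194.7]
tcp_rot: [180.0, 0.0, 6.3]
ft_force: [0.2, -0.3, -1.3]
finger_gap: 53.7
grip_force: 32.0
```

{"api": "step_arm", "payload": {
  "targets": [
    [[0,-34,0,0,0,0.017],[0,-68,0,0,0,0.017],[-3,-102,0,0,0,0.017],[-6,-136,0,0,0,0.017],[-9,-170,0,0,0,0.017],[-11,-204,0,0,0,0.017],[-11,-238,0,0,0,0.017],[-11,-272,0,0,0,0.017],[-11,-304,0,0,0,0.017],[-11,-334,0,0,0,0.017],[-11,-360,0,0,0,0.017],[-11,-380,0,0,0,0.017]]
  ]
}}

```text
time: 7.47
tool_pos: [419.9, -330.9, 194.6]
tcp_rot: [-180.0, 0.1, 7.2]
ft_force: [0.3, -0.7, -1.4]
finger_gap: 53.5
grip_force: 32.0
```

{"api": "step_arm", "payload": {
  "targets": [
    [[0,-14,-5,0,0,0],[0,-24,-15,0,0,0],[0,-30,-30,0,0,0],[0,-31,-50,0,0,0],[0,-31,-72,0,0,0],[0,-31,-94,0,0,0],[0,-31,-114,0,0,0],[0,-31,-128,0,0,0],[0,-31,-138,0,0,0],[0,-31,-145,0,0,0],[0,-31,-148,0,0,0],[0,-31,-148,0,0,0]]
  ]
}}

```text
time: 8.47
tool_pos: [421.2, -359.5, 47.0]
tcp_rot: [-180.0, 0.0, 7.3]
ft_force: [-0.4, -0.5, -1.3]
finger_gap: 53.3
grip_force: 32.1
```

{"api": "step_arm", "payload": {
  "targets": [
    [[0,0,-3,0,0,0],[0,0,-6,0,0,0],[0,0,-8,0,0,0],[0,0,-10,0,0,0],[0,0,-11,0,0,0],[0,0,-12,0,0,0],[0,0,-12,0,0,0]]
  ]
}}

```text
time: 9.05
tool_pos: [421.5, -359.4, 35.1]
tcp_rot: [-180.0, 0.0, 7.3]
ft_force: [0.6, 0.2, -1.8]
finger_gap: 53.3
grip_force: 32.1
```

{"api": "step_arm", "payload": {
  "targets": [
    [[0,0,-0.5,0,0,0],[0,0,-1,0,0,0],[0,0,-1.5,0,0,0],[0,0,-2,0,0,0],[0,0,-2,0,0,0]]
  ]
}}

```text
time: 9.47
tool_pos: [421.7, -359.7, 33.7]
tcp_rot: [180.0, -0.0, 7.3]
ft_force: [-1.2, 0.5, 3.2]
finger_gap: 53.4
grip_force: 32.5
```

Contact on the tray floor. Releasing and rising.

{"api": "step_arm", "payload": {
  "targets": [
    [[0,0,0,0,0,0],[0,0,0,0,0,0],[0,0,0,0,0,0],[0,0,0,0,0,0],[0,0,0,0,0,0],[0,0,0,0,0,0],[0,0,0,0,0,0],[0,0,0,0,0,0]]
  ],
  "fingers": -1
}}

```text
time: 10.13
tool_pos: [421.6, -359.5, 33.3]
tcp_rot: [-180.0, 0.0, 7.3]
ft_force: [0.3, -0.3, -0.0]
finger_gap: 85.1
grip_force: 0.0
```

{"api": "step_arm", "payload": {
  "targets": [
    [[0,0,5,0,0,0],[0,0,15,0,0,0],[0,0,35,0,0,0],[0,0,65,0,0,0],[0,0,100,0,0,0],[0,0,135,0,0,0],[0,20,166,0,0,-0.02],[0,50,166,0,0,-0.04],[0,88,166,0,0,-0.06],[5,126,166,0,0,-0.08],[8,164,166,0,0,-0.1],[10,202,166,0,0,-0.11]]
  ]
}}

```text
time: 11.13
tool_pos: [431.6, -156.1, 200.6]
tcp_rot: [180.0, -0.1, 0.9]
ft_force: [0.6, 0.3, -0.5]
finger_gap: 85.4
grip_force: 0.0
```

{"api": "step_arm", "payload": {
  "targets": [
    [[4,38,5,0,0,0],[4,76,10,0,0,0],[4,114,15,0,0,0],[4,152,20,0,0,0],[4,190,20,0,0,0],[4,228,20,0,0,0],[4,266,20,0,0,0],[4,304,20,0,0,0],[4,342,20,0,0,0],[4,380,20,0,0,0],[4,418,20,0,0,0],[4,456,20,0,0,0]]
  ]
}}

```text
time: 12.13
tool_pos: [435.3, 300.6, 220.6]
tcp_rot: [-180.0, -0.1, 1.0]
ft_force: [0.4, -0.4, 1.1]
finger_gap: 85.3
grip_force: 0.0
```

{"api": "step_arm", "payload": {
  "targets": [
    [[0,30,0,0,0,0],[0,60,0,0,0,0],[0,76,0,0,0,0],[0,78,0,0,0,0],[0,78,0,0,0,0],[0,78,0,0,0,0]]
  ]
}}

```text
time: 12.63
tool_pos: [435.6, 375.9, 219.8]
tcp_rot: [180.0, -0.0, 1.0]
ft_force: [-0.6, -0.5, -0.6]
finger_gap: 85.4
grip_force: 0.0
```

```bash
python3 - <<'E'
from h import *
s=snap('wrist','w3')
for c,z in(('blue',76),('yellow',76),('green',36)):
    for b in blobs(s,c,z,300): print(*b)
t=snap('top','t3')
for c,z,b in(('red',43,(400,200,450,260)),('blue',76,(180,190,230,265)),('yellow',76,(180,190,230,265))):
    for b in blobs(t,c,z,30,b): print('top',*b)
o=np.vstack([s['img'],np.hstack([cv2.resize(t['img'][200:260,395:460],(217,200)),cv2.resize(t['img'][190:265,180:240],(160,200)),np.zeros((200,263,3),np.uint8)])]);cv2.imwrite('pics/w3c.png',o)
E
```

```text
blue [324. 153.] [473.6 375.4] 72.9 52.2 1.0
yellow [322. 236.] [392.1 376.2] 75.9 53.6 0.4
yellow [618. 121.] [512.5 100.6] 75.3 47.8 9.6
green [616. 249.] [358.2  14.1] 121.7 51.4 10.8
green [475. 112.] [508.5 221.3] 165.1 71.8 176.2
top red [427. 231.] [ 421.7 -349.9] 92.6 72.5 7.3
top blue [206. 211.] [478.5 378.2] 55.5 49.4 1.1
top yellow [211. 233.] [405.5 363.7] 32.5 23.0 0.9
```

View pics/w3c.png

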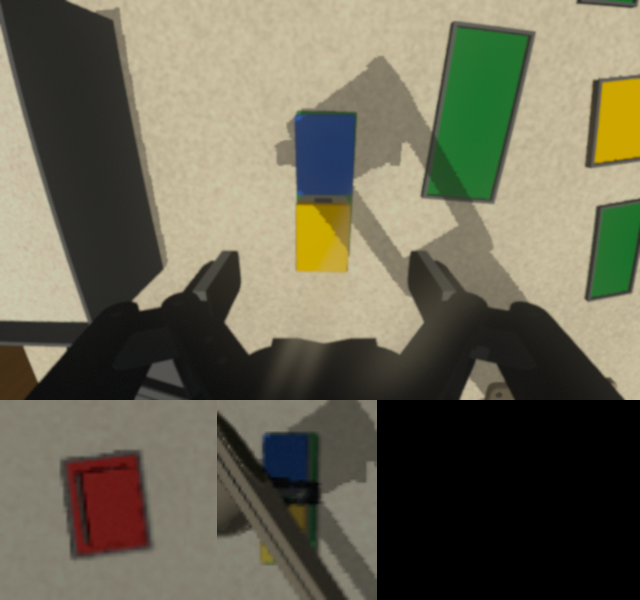

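Red lies flat inside its tray. On the stack, blue is at (324,153), which is (474,376), and yellow at (322,236), which is (392,376). Grasping blue next.

{"api": "step_arm", "payload": {
  "targets": [
    [[15,0,-15,0,0,0],[38,0,-40,0,0,0],[38,0,-70,0,0,0],[38,0,-95,0,0,0],[38,0,-118,0,0,0],[38,0,-135,0,0,0],[38,0,-147,0,0,0],[38,0,-154,0,0,0],[38,0,-154,0,0,0]]
  ]
}}

```text
time: 13.48
tool_pos: [473.0, 375.4, 64.0]
tcp_rot: [179.9, 0.1, 0.9]
ft_force: [-0.0, 0.3, 0.6]
finger_gap: 85.6
grip_force: 0.0
```

{"api": "step_arm", "payload": {
  "targets": [
    [[0,0,0,0,0,0],[0,0,0,0,0,0],[0,0,0,0,0,0],[0,0,0,0,0,0],[0,0,0,0,0,0],[0,0,0,0,0,0],[0,0,0,0,0,0],[0,0,0,0,0,0],[0,0,0,0,0,0],[0,0,0,0,0,0],[0,0,0,0,0,0]]
  ],
  "fingers": 1,
  "newtons": 30
}}

```text
time: 14.4
tool_pos: [474.7, 377.2, 67.2]
tcp_rot: [-179.9, -0.1, 1.0]
ft_force: [-0.2, -1.8, 6.1]
finger_gap: 53.3
grip_force: 33.4
```

{"api": "step_arm", "payload": {
  "targets": [
    [[0,0,3,0,0,0],[0,0,8,0,0,0],[0,0,15,0,0,0],[0,0,25,0,0,0],[0,0,40,0,0,0],[0,0,55,0,0,0],[0,0,70,0,0,0],[0,0,80,0,0,0],[0,0,87,0,0,0],[0,0,90,0,0,0],[0,0,90,0,0,0]]
  ]
}}

```text
time: 15.32
tool_pos: [473.9, 376.7, 156.1]
tcp_rot: [-180.0, -0.1, 1.0]
ft_force: [-0.4, 0.5, -0.9]
finger_gap: 53.3
grip_force: 32.6
```

Blue is held. Carrying it to the blue tray.

{"api": "step_arm", "payload": {
  "targets": [
    [[0,-6,0,0,0,0],[0,-18,0,0,0,0],[0,-36,0,0,0,0],[0,-60,0,0,0,0],[0,-90,0,0,0,-0.02],[0,-122,0,0,0,-0.04],[0,-156,0,0,0,-0.06],[-5,-190,0,0,0,-0.08],[-10,-224,0,0,0,-0.1],[-15,-258,0,0,0,-0.12],[-20,-292,0,0,0,-0.141],[-21,-326,0,0,0,-0.141]]
  ]
}}

```text
time: 16.32
tool_pos: [450.5, 48.3, 154.1]
tcp_rot: [180.0, 0.1, -7.2]
ft_force: [0.9, -0.1, -1.3]
finger_gap: 53.6
grip_force: 32.6
```

{"api": "step_arm", "payload": {
  "targets": [
    [[0,-34,0,0,0,0],[0,-68,0,0,0,0],[0,-102,0,0,0,0],[0,-136,0,0,0,0],[0,-168,0,0,0,0],[0,-196,0,0,0,0],[0,-218,0,0,0,0],[0,-234,-8,0,0,0],[0,-243,-20,0,0,0],[0,-247,-36,0,0,0],[0,-247,-54,0,0,0],[0,-247,-70,0,0,0]]
  ]
}}

```text
time: 17.32
tool_pos: [451.0, -196.3, 82.9]
tcp_rot: [-179.9, 0.1, -7.2]
ft_force: [1.2, 0.0, -1.0]
finger_gap: 54.0
grip_force: 32.5
```

{"api": "step_arm", "payload": {
  "targets": [
    [[0,0,-14,0,0,0],[0,0,-25,0,0,0],[0,0,-33,0,0,0],[0,0,-39,0,0,0],[0,0,-43,0,0,0],[0,0,-46,0,0,0],[0,0,-48,0,0,0],[0,0,-49,0,0,0],[0,0,-49,0,0,0],[0,0,-49,0,0,0]]
  ]
}}

```text
time: 18.15
tool_pos: [452.9, -196.7, 36.7]
tcp_rot: [180.0, -0.0, -7.1]
ft_force: [-0.1, -0.6, -1.5]
finger_gap: 53.3
grip_force: 32.5
```

{"api": "step_arm", "payload": {
  "targets": [
    [[0,0,-0.7,0,0,0],[0,0,-1.4,0,0,0],[0,0,-2.1,0,0,0],[0,0,-2.8,0,0,0],[0,0,-2.8,0,0,0]]
  ]
}}

```text
time: 18.57
tool_pos: [452.8, -196.7, 34.2]
tcp_rot: [180.0, -0.0, -7.1]
ft_force: [-3.3, 1.0, 7.1]
finger_gap: 53.7
grip_force: 33.3
```

{"api": "step_arm", "payload": {
  "targets": [
    [[0,0,0,0,0,0],[0,0,0,0,0,0],[0,0,0,0,0,0],[0,0,0,0,0,0],[0,0,0,0,0,0],[0,0,0,0,0,0],[0,0,0,0,0,0],[0,0,0,0,0,0]]
  ],
  "fingers": -1
}}

```text
time: 19.23
tool_pos: [452.5, -196.5, 33.4]
tcp_rot: [-180.0, 0.0, -7.1]
ft_force: [0.0, 0.9, 0.4]
finger_gap: 85.2
grip_force: 0.0
```

{"api": "step_arm", "payload": {
  "targets": [
    [[0,0,5,0,0,0],[0,0,15,0,0,0],[0,0,35,0,0,0],[0,0,65,0,0,0],[0,0,100,0,0,0],[0,0,135,0,0,0],[0,20,165,0,0,0.02],[0,50,180,0,0,0.04],[-5,88,186,0,0,0.06],[-10,126,186,0,0,0.08],[-15,164,186,0,0,0.1],[-20,202,186,0,0,0.133]]
  ]
}}

```text
time: 20.23
tool_pos: [432.3, 6.9, 221.0]
tcp_rot: [180.0, -0.1, 0.5]
ft_force: [1.3, -0.1, -0.1]
finger_gap: 85.3
grip_force: 0.0
```

{"api": "step_arm", "payload": {
  "targets": [
    [[-4,38,0,0,0,0],[-8,76,0,0,0,0],[-12,114,0,0,0,0],[-16,152,0,0,0,0],[-20,190,0,0,0,0],[-25,228,0,0,0,0],[-30,266,0,0,0,0],[-35,304,0,0,0,0],[-40,336,0,0,0,0],[-41,360,0,0,0,0],[-41,371,0,0,0,0],[-41,371,0,0,0,0]]
  ]
}}

```text
time: 21.23
tool_pos: [391.1, 378.4, 220.2]
tcp_rot: [-180.0, -0.0, 0.7]
ft_force: [-0.0, 0.0, -0.2]
finger_gap: 85.4
grip_force: 0.0
```

```bash
python3 - <<'E'
from h import *
print(r.sense()['tool_pos'])
s=snap('wrist','w4')
for c,z in(('yellow',76),('green',36)):
    for b in blobs(s,c,z,300): print(*b)
t=snap('top','t4')
o=np.vstack([s['img'],np.hstack([cv2.resize(t['img'][190:250,345:410],(217,200)),cv2.resize(t['img'][190:265,180:240],(160,200)),np.zeros((200,263,3),np.uint8)])]);cv2.imwrite('pics/w4c.png',o)
E
```

```text
[391.14133918 378.36276162 220.24449897]
yellow [325. 194.] [390.8 376.2] 75.1 53.7 180.0
yellow [624.  81.] [500.9 110.6] 77.2 33.3 15.6
green [624. 220.] [351.3  22.5] 126.3 46.8 18.4
green [328. 110.] [466.9 374.5] 88.9 58.9 179.4
green [483.  77.] [499.2 221.8] 155.6 71.9 176.2
```

View pics/w4c.png

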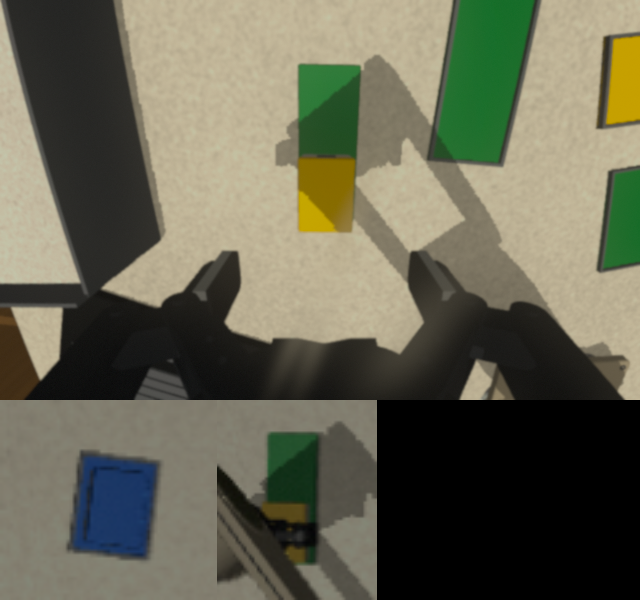

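Blue lies flat in its tray. Yellow is at (325,194), which is (391,376), directly below the gripper. Grasping it.

{"api": "step_arm", "payload": {
  "targets": [
    [[0,-1,-15,0,0,0],[0,-1,-40,0,0,0],[0,-1,-70,0,0,0],[0,-1,-95,0,0,0],[0,-1,-118,0,0,0],[0,-1,-135,0,0,0],[0,-1,-147,0,0,0],[0,-1,-154,0,0,0],[0,-1,-154,0,0,0]]
  ]
}}

```text
time: 22.08
tool_pos: [391.3, 374.1, 64.4]
tcp_rot: [179.9, 0.1, 0.4]
ft_force: [-0.4, -0.1, -0.8]
finger_gap: 85.6
grip_force: 0.0
```

{"api": "step_arm", "payload": {
  "targets": [
    [[0,0,0,0,0,0],[0,0,0,0,0,0],[0,0,0,0,0,0],[0,0,0,0,0,0],[0,0,0,0,0,0],[0,0,0,0,0,0],[0,0,0,0,0,0],[0,0,0,0,0,0],[0,0,0,0,0,0],[0,0,0,0,0,0],[0,0,0,0,0,0]]
  ],
  "fingers": 1,
  "newtons": 30
}}

```text
time: 23.0
tool_pos: [392.6, 376.2, 67.2]
tcp_rot: [-179.9, -0.1, 0.5]
ft_force: [-0.9, -0.3, 6.5]
finger_gap: 53.7
grip_force: 32.8
```

{"api": "step_arm", "payload": {
  "targets": [
    [[0,0,3,0,0,0],[0,0,8,0,0,0],[0,0,15,0,0,0],[0,0,25,0,0,0],[0,0,40,0,0,0],[0,0,55,0,0,0],[0,0,70,0,0,0],[0,0,80,0,0,0],[0,0,87,0,0,0],[0,0,90,0,0,0],[0,0,90,0,0,0]]
  ]
}}

```text
time: 23.92
tool_pos: [391.9, 375.7, 156.3]
tcp_rot: [-180.0, -0.1, 0.5]
ft_force: [-0.1, -0.2, -0.3]
finger_gap: 53.4
grip_force: 31.9
```

{"api": "step_arm", "payload": {
  "targets": [
    [[2,-6,0,0,0,0],[6,-18,0,0,0,0],[12,-36,0,0,0,0.01],[20,-58,0,0,0,0.03],[30,-86,0,0,0,0.05],[41,-118,0,0,0,0.07],[52,-150,0,0,0,0.09],[63,-182,0,0,0,0.11],[74,-214,0,0,0,0.13],[85,-246,0,0,0,0.155],[95,-275,0,0,0,0.155],[104,-300,0,0,0,0.155]]
  ]
}}

```text
time: 24.92
tool_pos: [495.1, 72.3, 154.6]
tcp_rot: [180.0, 0.1, 9.3]
ft_force: [-0.5, 0.4, -0.6]
finger_gap: 53.5
grip_force: 32.0
```

{"api": "step_arm", "payload": {
  "targets": [
    [[7,-20,0,0,0,0],[12,-36,0,0,0,0],[15,-45,-5,0,0,0],[17,-49,-14,0,0,0],[17,-49,-28,0,0,0],[17,-49,-46,0,0,0],[17,-49,-64,0,0,0],[17,-49,-82,0,0,0],[17,-49,-96,0,0,0],[17,-49,-107,0,0,0],[17,-49,-114,0,0,0],[17,-49,-117,0,0,0]]
  ]
}}

```text
time: 25.92
tool_pos: [511.3, 26.8, 36.7]
tcp_rot: [-180.0, 0.1, 9.4]
ft_force: [0.2, 0.1, -1.3]
finger_gap: 53.4
grip_force: 31.9
```

{"api": "step_arm", "payload": {
  "targets": [
    [[0,0,-1,0,0,0],[0,0,-2,0,0,0],[0,0,-3,0,0,0],[0,0,-3,0,0,0],[0,0,-3,0,0,0]]
  ]
}}

```text
time: 26.33
tool_pos: [513.1, 26.4, 36.1]
tcp_rot: [180.0, -0.1, 9.4]
ft_force: [-1.5, -0.4, -0.6]
finger_gap: 53.9
grip_force: 31.9
```

{"api": "step_arm", "payload": {
  "targets": [
    [[0,0,-0.7,0,0,0],[0,0,-1.4,0,0,0],[0,0,-2,0,0,0],[0,0,-2.4,0,0,0],[0,0,-2.4,0,0,0]]
  ]
}}

```text
time: 26.75
tool_pos: [513.0, 26.4, 34.2]
tcp_rot: [180.0, -0.0, 9.4]
ft_force: [-5.4, -0.1, 10.0]
finger_gap: 53.6
grip_force: 33.0
```

{"api": "step_arm", "payload": {
  "targets": [
    [[0,0,0,0,0,0],[0,0,0,0,0,0],[0,0,0,0,0,0],[0,0,0,0,0,0],[0,0,0,0,0,0],[0,0,0,0,0,0],[0,0,0,0,0,0],[0,0,0,0,0,0]]
  ],
  "fingers": -1
}}

```text
time: 27.42
tool_pos: [512.5, 26.5, 33.0]
tcp_rot: [-180.0, 0.0, 9.4]
ft_force: [0.3, 0.3, -0.5]
finger_gap: 85.5
grip_force: 0.0
```

{"api": "step_arm", "payload": {
  "targets": [
    [[0,0,5,0,0,0],[0,0,15,0,0,0],[0,0,35,0,0,0],[0,0,65,0,0,0],[0,0,100,0,0,0],[0,0,135,0,0,0],[-5,20,165,0,0,-0.03],[-13,50,180,0,0,-0.06],[-21,86,186,0,0,-0.09],[-29,122,186,0,0,-0.12],[-37,158,186,0,0,-0.15],[-45,194,186,0,0,-0.16]]
  ]
}}

```text
time: 28.42
tool_pos: [467.2, 222.1, 220.9]
tcp_rot: [-180.0, -0.1, 0.1]
ft_force: [0.8, -0.3, -0.3]
finger_gap: 85.8
grip_force: 0.0
```

{"api": "step_arm", "payload": {
  "targets": [
    [[-8,36,0,0,0,0],[-16,72,0,0,0,0],[-24,106,0,0,0,0],[-32,136,0,0,0,0],[-36,152,0,0,0,0],[-36,155,0,0,0,0],[-36,155,0,0,0,0],[-36,155,0,0,0,0]]
  ]
}}

```text
time: 29.08
tool_pos: [431.8, 375.0, 219.6]
tcp_rot: [180.0, -0.0, 0.2]
ft_force: [-0.7, -0.5, 0.2]
finger_gap: 85.4
grip_force: 0.0
```

```bash
python3 - <<'E'
from h import *
print(r.sense()['tool_pos'],r.sense()['tcp_rot'])
s=snap('wrist','w5')
for b in blobs(s,'green',36,300): print(*b)
t=snap('top','t5')
o=np.vstack([s['img'],np.hstack([cv2.resize(t['img'][175:235,285:345],(200,200)),cv2.resize(t['img'][190:265,180:240],(160,200)),np.zeros((200,280,3),np.uint8)])]);cv2.imwrite('pics/w5c.png',o)
E
```

```text
[431.79738733 375.00806031 219.6472102 ] [ 1.79989010e+02 -2.96041910e-02  2.30114405e-01]
green [618. 244.] [357.9  14.1] 121.9 51.4 10.8
green [321. 175.] [432.4 374.6] 158.6 59.0 179.9
green [475. 107.] [508.  221.2] 165.3 71.9 176.3
```

View pics/w5c.png

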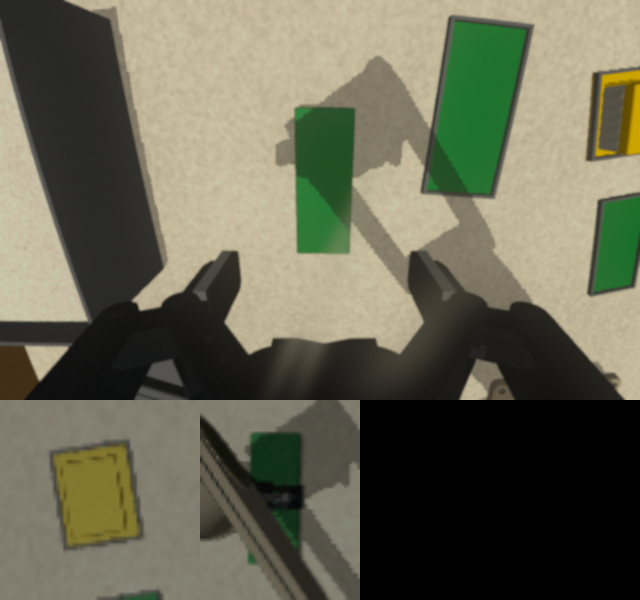

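Yellow lies flat in its tray. The green case is clear at (321,175), centre (432,375), yaw 0. Grasping it with a firmer grip.

{"api": "step_arm", "payload": {
  "targets": [
    [[0,0,-20,0,0,0],[0,0,-50,0,0,0],[0,0,-80,0,0,0],[0,0,-110,0,0,0],[0,0,-135,0,0,0],[0,0,-157,0,0,0],[0,0,-173,0,0,0],[0,0,-183,0,0,0],[0,0,-189,0,0,0],[0,0,-189,0,0,0]]
  ]
}}

```text
time: 30.02
tool_pos: [431.4, 374.5, 29.2]
tcp_rot: [179.9, 0.1, 0.2]
ft_force: [-0.1, 0.1, 0.9]
finger_gap: 85.3
grip_force: 0.0
```

{"api": "step_arm", "payload": {
  "targets": [
    [[0,0,0,0,0,0],[0,0,0,0,0,0],[0,0,0,0,0,0],[0,0,0,0,0,0],[0,0,0,0,0,0],[0,0,0,0,0,0],[0,0,0,0,0,0],[0,0,0,0,0,0],[0,0,0,0,0,0],[0,0,0,0,0,0],[0,0,0,0,0,0]]
  ],
  "fingers": 1,
  "newtons": 55
}}

```text
time: 30.93
tool_pos: [432.8, 376.3, 32.0]
tcp_rot: [-179.9, -0.2, 0.2]
ft_force: [0.3, -0.8, 7.6]
finger_gap: 60.8
grip_force: 62.9
```

{"api": "step_arm", "payload": {
  "targets": [
    [[0,0,3,0,0,0],[0,0,8,0,0,0],[0,0,15,0,0,0],[0,0,25,0,0,0],[0,0,36,0,0,0],[0,0,45,0,0,0],[0,0,52,0,0,0],[0,0,57,0,0,0],[0,0,60,0,0,0],[0,0,60,0,0,0]]
  ]
}}

```text
time: 31.77
tool_pos: [432.0, 375.8, 91.0]
tcp_rot: [-180.0, -0.1, 0.2]
ft_force: [0.2, 1.1, -4.3]
finger_gap: 60.5
grip_force: 61.6
```

```bash
python3 - <<'E'
from h import *
s=snap('wrist','w6')
t=vision.snapshot('scene')
o=np.vstack([s['img'],np.hstack([cv2.resize(t['img'][80:180,330:450],(240,200)),np.zeros((200,400,3),np.uint8)])]);cv2.imwrite('pics/w6c.png',o)
E
```

```text
(no output)
```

View pics/w6c.png

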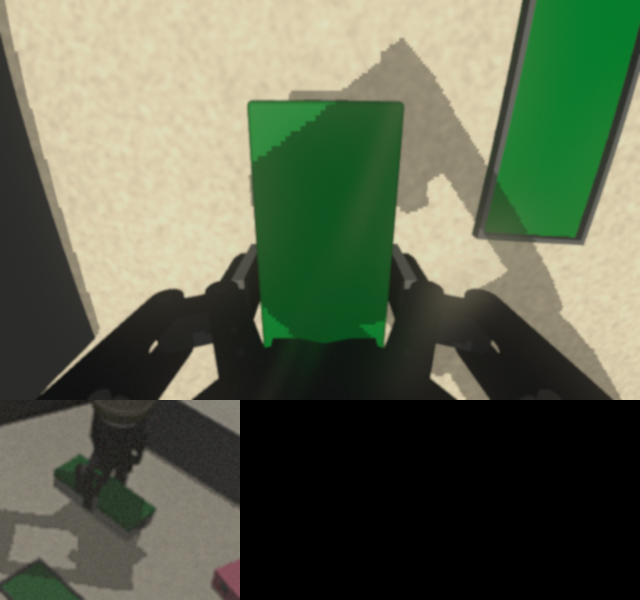

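The green case is held centrally and level. Carrying it to the large green tray.

{"api": "step_arm", "payload": {
  "targets": [
    [[3,-6,0,0,0,0],[8,-17,0,0,0,-0.01],[15,-33,0,0,0,-0.02],[24,-52,0,0,0,-0.03],[34,-75,0,0,0,-0.04],[44,-98,0,0,0,-0.05],[54,-120,0,0,0,-0.06],[63,-138,0,0,0,-0.068],[70,-152,0,0,0,-0.068],[74,-162,0,0,0,-0.068],[75,-165,0,0,0,-0.068],[75,-165,0,0,0,-0.068]]
  ]
}}

```text
time: 32.87
tool_pos: [506.6, 209.4, 89.8]
tcp_rot: [180.0, 0.0, -3.8]
ft_force: [0.3, -0.5, -3.4]
finger_gap: 60.9
grip_force: 61.6
```

{"api": "step_arm", "payload": {
  "targets": [
    [[0,0,-4,0,0,0],[0,0,-12,0,0,0],[0,0,-22,0,0,0],[0,0,-31,0,0,0],[0,0,-39,0,0,0],[0,0,-45,0,0,0],[0,0,-49,0,0,0],[0,0,-52,0,0,0],[0,0,-53,0,0,0],[0,0,-53,0,0,0]]
  ]
}}

```text
time: 33.7
tool_pos: [506.6, 210.5, 37.0]
tcp_rot: [180.0, 0.0, -3.7]
ft_force: [0.4, 0.2, -3.7]
finger_gap: 60.8
grip_force: 61.6
```

{"api": "step_arm", "payload": {
  "targets": [
    [[0,0,-0.7,0,0,0],[0,0,-1.4,0,0,0],[0,0,-2,0,0,0],[0,0,-2.5,0,0,0],[0,0,-2.5,0,0,0]]
  ]
}}

```text
time: 34.12
tool_pos: [506.8, 210.5, 35.0]
tcp_rot: [-180.0, -0.0, -3.7]
ft_force: [-1.9, -1.5, -0.4]
finger_gap: 60.9
grip_force: 61.8
```

Force is rising from -3.7 to -0.4, so contact has begun. One small step more, then release.

{"api": "step_arm", "payload": {
  "targets": [
    [[0,0,-0.4,0,0,0],[0,0,-0.8,0,0,0],[0,0,-0.8,0,0,0]]
  ]
}}

```text
time: 34.37
tool_pos: [506.9, 210.5, 35.0]
tcp_rot: [-180.0, -0.0, -3.7]
ft_force: [-5.9, -2.8, 7.5]
finger_gap: 61.1
grip_force: 62.9
```

{"api": "step_arm", "payload": {
  "targets": [
    [[0,0,0,0,0,0],[0,0,0,0,0,0],[0,0,0,0,0,0],[0,0,0,0,0,0],[0,0,0,0,0,0],[0,0,0,0,0,0],[0,0,0,0,0,0],[0,0,0,0,0,0]]
  ],
  "fingers": -1
}}

```text
time: 35.03
tool_pos: [506.5, 210.4, 33.7]
tcp_rot: [180.0, 0.0, -3.7]
ft_force: [0.5, 0.4, 0.4]
finger_gap: 85.0
grip_force: 0.0
```

{"api": "step_arm", "payload": {
  "targets": [
    [[0,0,5,0,0,0],[0,0,15,0,0,0],[0,0,35,0,0,0],[0,0,65,0,0,0],[0,0,100,0,0,0],[0,0,135,0,0,0],[-20,15,165,0,0,0],[-50,35,185,0,0,0],[-75,60,200,0,0,0],[-90,90,210,0,0,0],[-100,120,215,0,0,0],[-100,140,215,0,0,0]]
  ]
}}

```text
time: 36.03
tool_pos: [405.3, 353.4, 252.5]
tcp_rot: [-179.8, -0.2, -3.6]
ft_force: [1.0, 0.9, 0.3]
finger_gap: 85.4
grip_force: 0.0
```

```bash
python3 - <<'E'
from h import *
t=vision.snapshot('top'); s=vision.snapshot('scene')
o=np.vstack([cv2.resize(t['img'][120:270,150:450],(600,300)),cv2.resize(s['img'][100:340,140:540],(600,360))[:300]])
cv2.imwrite('pics/f.png',o)
E
```

```text
(no output)
```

View pics/f.png

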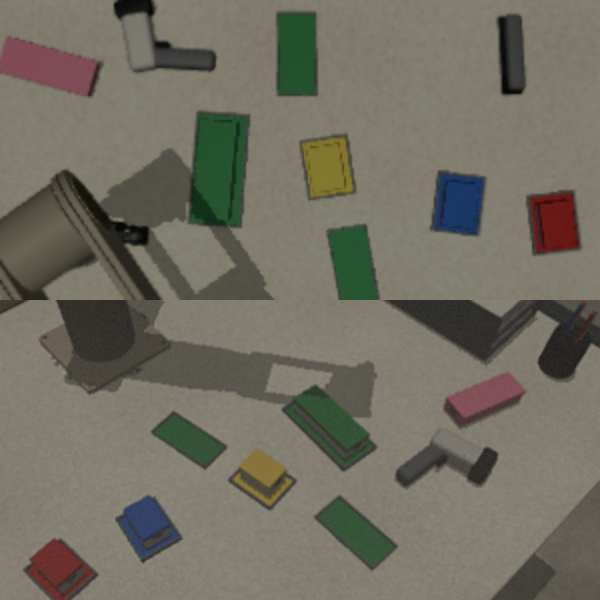

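All four cases sit flat in their own trays: green (220,168), yellow (327,166), blue (459,203), red (553,222) in the upper view. The scanner and stapler have not moved.

{"api": "step_arm", "payload": {
  "targets": [
    [[0,0,0,0,0,0],[0,0,0,0,0,0],[0,0,0,0,0,0],[0,0,0,0,0,0]]
  ]
}}

```text
time: 36.47
tool_pos: [406.9, 349.5, 248.8]
tcp_rot: [180.0, 0.0, -3.8]
ft_force: [-0.0, -0.5, 0.4]
finger_gap: 85.4
grip_force: 0.0
```

```bash
python3 -c "
from bench import r
print(r.hand_in())"
```

```text
the job is handed in; nothing more can be done
None
```

The job is handed in after about 36 s: all four cases lie flat, lid up, in the trays of their own colour, and the scanner and stapler were left where they were; no verdict was returned.

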